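# Let the dryer ball out of the dispenser

### The arm

A 6-joint arm with a two-finger parallel gripper is mounted at the origin on the work surface. World frame = base frame: x ahead of the robot, y to its left, z up, the work surface at z = 0. Lengths are in m, angles in rad, forces in N, time in s.
With the tool pointing down it reaches from about 0.35 to 0.975 m from the base axis. Payload 4.9 kg.
Tool frame: the origin (TCP) lies at the very end of the fingers, on their centre line; the grasp point (between the pads) lies 19 mm behind it (ctrl.pinch_z is the distance from the TCP to the grasp point, in m); z points along the fingers, y is the direction in which the jaws open and shut (so a half turn about z gives the same grasp; the last joint's range is limited). The gripper opens to 85 mm and grips with 20 to 120 N. Pads are 22 mm wide; open, the fingers measure 114 mm over their backs; the gripper's body (76 mm by 85 mm) begins 54 mm behind the grasp point. The pads swing forward as they close: fully open they stand 13 mm farther back than shut.
Start: joints at [1.083, 0.053, 1.613, -0, 1.476, -0.119], TCP at [0.225, 0.583, 0.231] pointing down, gripper open.
Joint ranges: [-3.01, 3.01], [-1.01, 2.22], [0.06, 2.58], [-1.02, 4.17], [0.09, 2.62], [-3.14, 3.14]. Speed limits (rad/s): [2.57, 2.57, 3.14, 3.14, 3.14, 3.14].

### API

Orientations are given as a rotation vector (axis times angle).
In Python, from station import ctrl gives the robot as it stands.
- The arm moves only by the tool carry_out, never from a script. Its argument "series" is a list of rows, each a list of 7 numbers: the shift along the world's x, y, z each as a share of 0.025 m, from -1 to 1, then the turn, a rotation vector about the world's x, y, z each as a share of 0.1 rad, from -1 to 1, then the opening, from 0 (shut) to 1 (fully open). A call has 1 to 12 rows; each row shifts and turns the commanded pose from where the row before left it; what a row does not reach is not made up. A row lasts 1/10 s, in which the tool goes at most 50 mm and 8.59 degrees, less where a joint would pass 70% of its speed; a pose out of reach is approached as far as the arm can. A call with a number of a shift or a turn outside -1 to 1 is refused whole. A call with a gripper value outside its range is refused whole. The fingers move at their own pace and stop on an object; "grip_force" is the grip in N (left out, the last holds). Time passes only in rows, so rows that do not move let the fingers close. It gives the time, the measured TCP pose, the force and the opening at its end, in the units of the state.
- ctrl.get_obs(): the state, without advancing time (a new reading comes with each control period).
- ctrl.get_image(name): name is "side" or "top" or "wrist"; returns a dict with "frame" (384x512x3 uint8, blue, green, red), "fx", "fy", "cx", "cy" (pixels), "k1" (the pictures are not rectified: a ray, as slopes to the right and down, at radius r is drawn at 1 + k1 r^2 times it, then the intrinsics apply), "R" (3x3) and "t" (3): a world point X has camera coordinates R X + t; the wrist camera has in their place "hand_eye" (4x4, takes a point from camera to tool coordinates, whose origin is the TCP and whose axes are the flange's). Camera axes: x right, y down, z forward; pixel columns grow to the right and rows downward; lengths in m; the calibration is good to about 2 mm. A picture is of the moment at which its call begins: read the wrist's pose just before it. There is no depth.
- ctrl.finish_job(): hands the job in, once; it reports no verdict.
Trained networks look in a picture, given as the dict that the camera call returned (one of the last four; its "shot" number tells which), for a name from the list of things; names that differ only in an ending like _2 or _b are one class to them, and where a whole thing is asked for, a point or a joint stands for the part that bears it (a point fixed in the world has none). Each returns a list of dicts, best first, with "p" (0 to 1); they miss things now and then, are a little off and sometimes report something else, mostly with a low value. They report only what shows in the picture. A call takes as long as a camera call. They do not tell look-alikes from the thing itself.
- ctrl.trace(picture, name): "mask" (384x512 bool, what is visible of it) and "rect" ([left, top, width, height] as shares, 0 to 1, of the picture: columns of its width, rows of its height, round what is visible of it).
- ctrl.mark_of(picture, name): "position" ([column, row] as shares, 0 to 1, of the picture: columns of its width, rows of its height: a listed point, or the origin of a listed thing).
The state is a dict: "t": time; "q": joint angles; "dq": joint speeds; "effort": joint torques, N m; "tool_pos": TCP position; "tool_rot": TCP orientation; "contact_force": force on the tool from outside, world axes, zero at the start; "wrist_torque": the same for the moment, N m; "opening": finger opening in m.
Only numpy, scipy, OpenCV 4.12 (cv2) and the standard library are available. Lean on these libraries where they do the work, as an engineer would, in place of code of your own. Each camera call takes 0.05 s, during which the arm holds its last target.

### The job

A dryer ball and a lint-roller refill wait in the two lanes of the dispenser on the laundry counter. Press the lever beside the ball's lane fully down with the fingertips, so that its lid lifts, and keep it down until the ball has rolled out and lies still in the tray; then ease the lever up over two seconds or more, so that the lid comes down gently to fully shut without slamming, and move clear. Work the lid by its lever only: do not touch the lids, the ball or the refill, do not open the other lane, and leave everything else on the counter where it stands.

Things in the scene. Friction and masses are not known exactly. Their poses are not given: they have to be found in the camera images.
- dispenser: Fixed two-lane dryer-ball dispenser of pale wood with a steel ramp, 355 mm long (x), 170 wide (y), 148 high. Origin: under its middle, on the counter; -x is its front (to the robot), +y its left lane, -y its right. Lanes are open-topped, 76 mm wide, centred at y = +-41 mm. Hoppers at the rear (x 0 to 163 mm, walls 148 mm high); each lane's lid parts its hopper from its tray in front.
- ball_center (a point): Centre of the dryer ball, grey wool, 64 mm in diameter, about 60 g; it lies behind the lid in one of the two hoppers (left or right at random). The lid must be lifted almost fully (over 0.85 rad) for it to pass.
- ball: The same dryer ball; this origin lies on its surface and turns as it rolls.
- roll_center (a point): Centre of the lint-roller refill, a paper roll with a cardboard core, 64 mm in diameter, 60 mm long, lying across the other hopper behind its lid; it must stay there.
- roll: The same refill roll; this origin lies on its round surface.
- tray_left (a point): Middle of the left (+y) lane's catch tray, on the ramp, 110 mm before the dispenser's origin. Trays: x = -178 to -40 mm, walls 75 mm, front lip 58 mm high. The ramp slopes down 10 degrees to the front, 50 mm high at x = -10 mm. Once the lid is up the ball rolls out by itself in about a second and rests at the front lip, its centre about 145 mm before the origin.
- lever_left (a joint): Angle of the left lane's steel lever, outside the left (+y) wall: 0 up (at rest), 0.32 rad fully down. Pivot along y at x = 0, 85 mm above the counter; its front end goes down 45 mm in all. A spring and the lid's weight drive it up when let go: about 3 N on the pad starts it, 5 to 6 N holds it down. Geared to the lid: lid angle = 3.44 x lever angle.
- pad_left (a point): Centre of the top of the left lever's black pressing pad, 46 x 46 mm, 8 mm thick, 138 mm ahead (-x) of the dispenser's origin and 119 mm to its left (+y); about 110 mm above the counter at rest, 65 mm fully down. The space above the pad is free; the tray's wall is 11 mm beside it.
- lid_left (a joint): Angle of the left lane's steel lid (70 mm wide, 92 mm long, hinged along y at its top edge 134 mm above the counter, 9 mm behind the origin): 0 shut, 1.1 rad fully lifted, then level and pointing to the front. If the lever is let go the lid slams at about 6 rad/s; eased down evenly over 2 s it moves at about 0.5 rad/s.
- lid_left_edge (a point): Middle of the left lid's free lower edge.
- tray_right (a point): Middle of the right (-y) lane's catch tray, on the ramp, 110 mm before the dispenser's origin. Trays: x = -178 to -40 mm, walls 75 mm, front lip 58 mm high. The ramp slopes down 10 degrees to the front, 50 mm high at x = -10 mm. Once the lid is up the ball rolls out by itself in about a second and rests at the front lip, its centre about 145 mm before the origin.
- lever_right (a joint): Angle of the right lane's steel lever, outside the right (-y) wall: 0 up (at rest), 0.32 rad fully down. Pivot along y at x = 0, 85 mm above the counter; its front end goes down 45 mm in all. A spring and the lid's weight drive it up when let go: about 3 N on the pad starts it, 5 to 6 N holds it down. Geared to the lid: lid angle = 3.44 x lever angle.
- pad_right (a point): Centre of the top of the right lever's black pressing pad, 46 x 46 mm, 8 mm thick, 138 mm ahead (-x) of the dispenser's origin and 119 mm to its right (-y); about 110 mm above the counter at rest, 65 mm fully down. The space above the pad is free; the tray's wall is 11 mm beside it.
- lid_right (a joint): Angle of the right lane's steel lid (70 mm wide, 92 mm long, hinged along y at its top edge 134 mm above the counter, 9 mm behind the origin): 0 shut, 1.1 rad fully lifted, then level and pointing to the front. If the lever is let go the lid slams at about 6 rad/s; eased down evenly over 2 s it moves at about 0.5 rad/s.
- lid_right_edge (a point): Middle of the right lid's free lower edge.
- detergent: Loose bystander to leave alone: white detergent bottle, 72 mm across, 200 mm high; origin at its underside.
- cup: Loose bystander to leave alone: white plastic measuring cup, 64 mm across, 60 mm high; origin at its underside.
- soap: Loose bystander to leave alone: white bar of soap, 55 x 85 x 30 mm; origin at its underside.
- jar: Loose bystander to leave alone: jar with a steel cap, 68 mm across, 85 mm high; origin at its underside.
- brush: Loose bystander to leave alone: brush lying on the counter, its length along its x; origin at its underside.
- spray: Loose bystander to leave alone: amber spray bottle with a black head, 60 mm across, 174 mm high; origin at its underside.
Things that resemble listed ones, but are neither listed nor needed, are in the scene too. Leave any purple look-alike of the ball alone. What is shaped like the roll but purple is not meant.

How it is judged:
By the outcome, as a careful person would: the job done as asked, in the order asked, and still so for the second after the job is handed in, with the robot touching nothing.
It also fails if it takes over 40 s, if anything falls off the work surface, if the arm or the gripper's body presses on something with over 40 N, if the wrist force passes 120 N, or if a joint passes its speed limit or range.

## Working session

There is one attempt and no reset: what is moved stays moved. The work goes in short steps, Python scripts to look and compute and a tool call to move; the robot and the scene stay as the last step left them, time stands still between calls to the robot, and variables do not carry over. Pictures are saved under pics/ and viewed, and the job is handed in when it is done.

Besides the shell and the picture viewer there is one more tool, called after "Emit:" as name(argument=value, ...) on one line, values as JSON. carry_out: Moves the arm, as the interface text tells. Shift numbers are shares of 0.025 m and turn numbers shares of 0.1 rad, none past 1 either way. Its arguments: {"type":"object","properties":{"series":{"type":"array"},"grip_force":{"type":"number"}},"required":["series"]}

```bash
mkdir -p pics; cat > h.py <<'E'
import numpy as np, cv2
from station import ctrl
def look(n,f):
    im=ctrl.get_image(n); cv2.imwrite('pics/'+f,im['frame']); return im
def ray(im,pos):
    u=pos[0]*512;v=pos[1]*384
    d=np.array([(u-im['cx'])/im['fx'],(v-im['cy'])/im['fy']]);s=d.copy()
    for _ in range(20): s=d/(1+im['k1']*(s@s))
    R=np.array(im['R']);t=np.array(im['t'])
    return -R.T@t, R.T@np.array([s[0],s[1],1])
def atz(im,pos,z):
    o,d=ray(im,pos); return o+d*(z-o[2])/d[2]
def proj(im,X):
    c=np.array(im['R'])@X+np.array(im['t']);s=c[:2]/c[2];s=s*(1+im['k1']*(s@s))
    return np.array([s[0]*im['fx']+im['cx'],s[1]*im['fy']+im['cy']])
def tri(a,b):
    (o1,d1),(o2,d2)=a,b
    d1=d1/np.linalg.norm(d1);d2=d2/np.linalg.norm(d2)
    s=np.linalg.lstsq(np.c_[d1,-d2],o2-o1,rcond=None)[0]
    p,q=o1+s[0]*d1,o2+s[1]*d2
    return (p+q)/2,np.linalg.norm(p-q)
E
python3 - <<'E'
from h import *
o=ctrl.get_obs();print(o['t'],o['tool_pos'],o['tool_rot'],o['contact_force'],o['opening'])
a=look('top','t0.png');b=look('side','s0.png')
for n in ['dispenser','ball_center','roll_center','pad_left','pad_right','tray_left','tray_right','detergent','cup','soap','jar','brush','spray','lid_left_edge','lid_right_edge']:
    r=[ctrl.mark_of(i,n) for i in (a,b)]
    print(n,[[(np.round(np.array(x['position'])*[512,384]).tolist(),round(x['p'],2)) for x in k[:2]] for k in r])
    if r[0] and r[1]: 
        p,e=tri(ray(a,r[0][0]['position']),ray(b,r[1][0]['position'])); print('   ',p.round(4),round(e,4))
E
```

```text
0.0 [0.22501496 0.58242904 0.23005296] [-5.75952630e-01 -3.08774167e+00  3.06741143e-03] [-0.51824684  0.08110386  0.45103997] 0.08570041893667668
dispenser [[([288.0, 148.0], 0.69)], [([318.0, 239.0], 0.87), ([268.0, 223.0], 0.48)]]
    [ 0.696  -0.1096 -0.0054] 0.0052
ball_center [[([356.0, 119.0], 0.89), ([306.0, 134.0], 0.63)], [([400.0, 278.0], 0.88), ([335.0, 215.0], 0.54)]]
    [ 0.7722 -0.3034  0.0238] 0.0007
roll_center [[([240.0, 241.0], 0.72), ([275.0, 128.0], 0.71)], [([184.0, 223.0], 0.62), ([319.0, 193.0], 0.5)]]
    [0.4222 0.0296 0.0408] 0.001
pad_left [[([239.0, 180.0], 0.77), ([289.0, 148.0], 0.34)], [([243.0, 178.0], 0.95)]]
    [0.578  0.0316 0.1169] 0.0062
pad_right [[([331.0, 198.0], 0.71)], [([279.0, 255.0], 0.58)]]
    [ 0.5368 -0.2117  0.114 ] 0.004
tray_left [[([272.0, 179.0], 0.58), ([275.0, 133.0], 0.47)], [([266.0, 224.0], 0.74)]]
    [ 0.5923 -0.0581  0.0406] 0.0034
tray_right [[([299.0, 188.0], 0.69)], [([278.0, 247.0], 0.65)]]
    [ 0.5731 -0.1366  0.0488] 0.0094
detergent [[([216.0, 123.0], 0.95)], [([296.0, 182.0], 0.72)]]
    [ 0.7666  0.1048 -0.008
[... 205 characters left out ...]
]]
    [ 0.5681  0.1604 -0.0008] 0.0032
jar [[([309.0, 245.0], 0.8), ([274.0, 128.0], 0.59)], [([210.0, 295.0], 0.64)]]
    [ 0.411  -0.1658  0.0108] 0.0016
brush [[([370.0, 235.0], 0.74)], [([267.0, 362.0], 0.94), ([276.0, 245.0], 0.27)]]
    [ 0.4443 -0.3403  0.0094] 0.0108
spray [[([367.0, 157.0], 0.6), ([194.0, 192.0], 0.45)], [([365.0, 317.0], 0.71), ([295.0, 181.0], 0.59)]]
    [ 0.6649 -0.3364  0.0011] 0.0003
lid_left_edge [[([272.0, 150.0], 0.59)], [([298.0, 214.0], 0.72), ([314.0, 237.0], 0.72)]]
    [ 0.6755 -0.0575  0.0386] 0.0033
lid_right_edge [[([279.0, 238.0], 0.71), ([300.0, 155.0], 0.68)], [([313.0, 237.0], 0.71), ([321.0, 195.0], 0.35)]]
    [ 0.5256 -0.1366  0.1073] 0.2298
```

```bash
ls -la pics
```

```text
total 556
drwxr-xr-x 2 agent agent   4096 Dec  5 20:14 .
drwxr-xr-x 3 agent agent   4096 Dec  5 20:14 ..
-rw-r--r-- 1 agent agent 295867 Dec  5 20:14 s0.png
-rw-r--r-- 1 agent agent 260260 Dec  5 20:14 t0.png
```

View pics/t0.png

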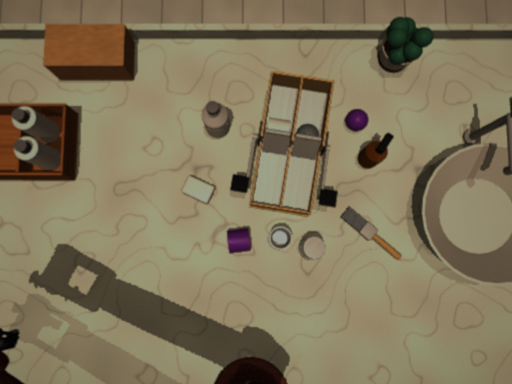

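View pics/s0.png

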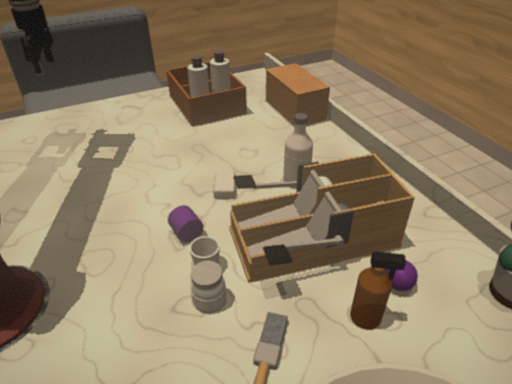

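```bash
python3 - <<'E'
import sys
from h import *
a=look('top','t1.png');b=look('side','s1.png')
A=cv2.resize(a['frame'][60:220,220:350],None,fx=4,fy=3.7,interpolation=2)[:600]
B=cv2.resize(b['frame'][140:290,220:420],None,fx=4,fy=4,interpolation=2)
cv2.imwrite('pics/t1z.png',A);cv2.imwrite('pics/s1z.png',B)
# fit dispenser pose with known points
from scipy.optimize import least_squares
pts={'pad_left':(-.138,.119,.110),'pad_right':(-.138,-.119,.110),'tray_left':(-.110,.041,.0324),'tray_right':(-.110,-.041,.0324),'dispenser':(0,0,0)}
obs=[]
for n,X in pts.items():
    for im in (a,b):
        r=ctrl.mark_of(im,n)
        if r: obs.append((im,np.array(X),np.array(r[0]['position'])*[512,384],n))
def W(p,X):
    c,s=np.cos(p[2]),np.sin(p[2]);return np.array([p[0]+c*X[0]-s*X[1],p[1]+s*X[0]+c*X[1],X[2]])
f=lambda p:np.concatenate([proj(i,W(p,X))-u for i,X,u,n in obs])
r=least_squares(f,[.7,-.11,-.17],loss='soft_l1',f_scale=2)
print(r.x);print([ (o[3],v.round(1).tolist()) for o,v in zip(obs,f(r.x).reshape(-1,2))])
for n in pts: print(n,W(r.x,pts[n]).round(4))
# pads from masks
for n in('pad_right','pad_left'):
  for im in(a,b):
    m=ctrl.trace(im,n)
    for x in m[:2]: 
        k=np.argwhere(x['mask']);print(n,x['p'],len(k),k.mean(0)[::-1],k.min(0)[::-1],k.max(0)[::-1])
    print(proj(im,W(r.x,pts[n])))
E
```

```text
[ 0.69181937 -0.10714663 -0.15805301]
[('pad_left', [1.0, 1.5]), ('pad_left', [16.3, -8.9]), ('pad_right', [0.6, -0.2]), ('pad_right', [-0.6, 4.2]), ('tray_left', [-2.0, -1.1]), ('tray_left', [-0.9, 2.1]), ('tray_right', [-1.2, -3.0]), ('tray_right', [-0.4, 2.4]), ('dispenser', [-1.7, -1.4]), ('dispenser', [-1.6, 0.1])]
pad_left [0.5743 0.0321 0.11  ]
pad_right [ 0.5368 -0.2029  0.11  ]
tray_left [ 0.5896 -0.0493  0.0324]
tray_right [ 0.5767 -0.1303  0.0324]
dispenser [ 0.6918 -0.1071  0.    ]
pad_right 0.88 472 [326.99788136 188.05932203] [319 151] [337 207]
pad_right 0.39 435 [242.89885057 175.04137931] [230 139] [255 192]
[327.31927683 197.12262583]
pad_right 0.79 788 [290.44035533 250.29314721] [263 239] [336 265]
pad_right 0.6 15825 [320.59652449 217.44834123] [230 154] [414 281]
[275.69543683 253.33817016]
pad_left 0.61 409 [242.94376528 175.57457213] [230 139] [255 192]
[238.84806754 182.94861566]
pad_left 0.67 516 [258.9244186  182.93410853] [233 174] [296 188]
[242.92411077 180.45656392]
```

View pics/t1z.png

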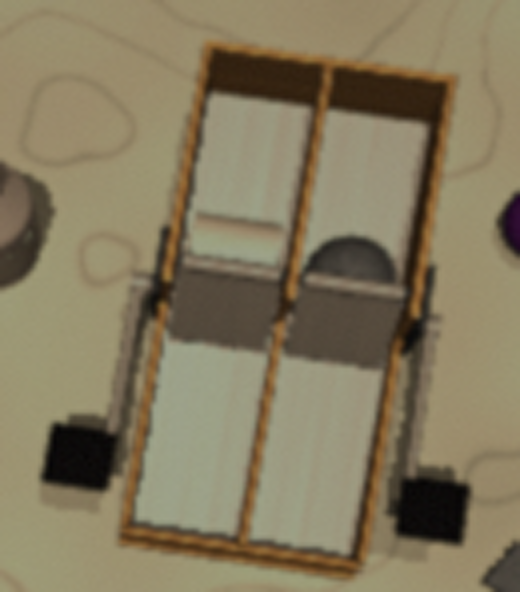

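View pics/s1z.png

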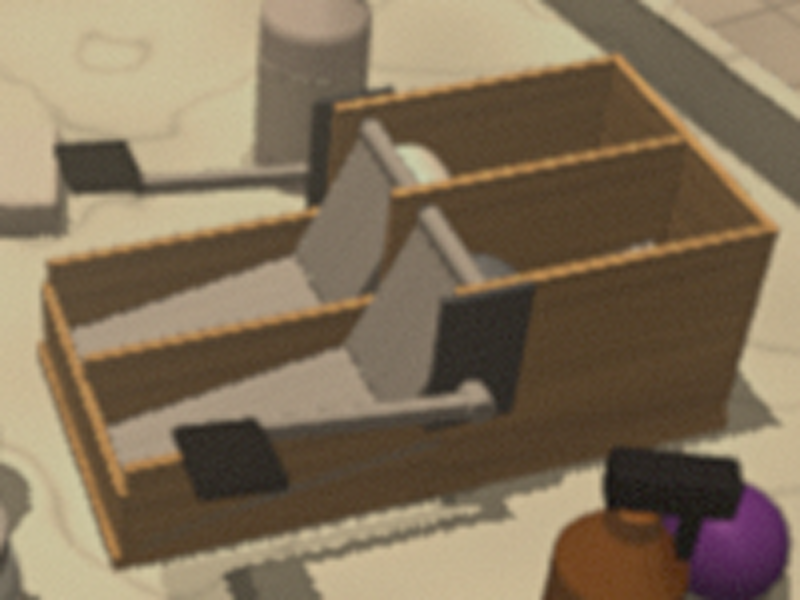

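```bash
python3 - <<'E'
from h import *
a=ctrl.get_image('top');b=ctrl.get_image('side')
S=np.array([512,384])
p,e=tri(ray(a,np.array([328.3,197.4])/S),ray(b,np.array([277.6,254.5])/S));print(p,e)
print(atz(a,np.array([328.3,197.4])/S,.11),atz(b,np.array([277.6,254.5])/S,.11))
E
```

```text
[ 0.53754552 -0.20618304  0.1092291 ] 0.0029391214706251524
[ 0.53607518 -0.20553068  0.11      ] [ 0.53866025 -0.20712398  0.11      ]
```

Emit:
carry_out(series=[[0.4,-0.5,0,0,0,0.1,0],[0.4,-1,0,0,0,0.1,0],[0.4,-1,0,0,0,0.1,0],[0.4,-1,0,0,0,0.1,0],[0.4,-1,0,0,0,0.1,0],[0.4,-1,0,0,0,0.1,0],[0.4,-1,0,0,0,0.1,0],[0.4,-1,0,0,0,0.1,0],[0.4,-1,0,0,0,0.1,0],[0.4,-1,0,0,0,0.1,0],[0.4,-1,0,0,0,0.1,0],[0.4,-1,0,0,0,0.1,0]])

```text
t: 3.7
tool_pos: [0.3456, 0.2945, 0.2315]
tool_rot: [0.389, 3.117, 0.0]
contact_force: [0.7, -0.4, 0.0]
opening: -0.0002
```

Emit:
carry_out(series=[[0.4,-1,0,0,0,0.1,0],[0.4,-1,0,0,0,0.1,0],[0.4,-1,0,0,0,0.1,0],[0.4,-1,0,0,0,0.1,0],[0.4,-1,0,0,0,0.1,0],[0.4,-1,0,0,0,0.1,0],[0.4,-1,0,0,0,0.1,0],[0.4,-1,0,0,0,0.1,0],[0.4,-1,0,0,0,0.1,0],[0.4,-1,0,0,0,0,0],[0.4,-1,0,0,0,0,0],[0.4,-1,0,0,0,0,0]])

```text
t: 4.9
tool_pos: [0.4656, -0.0057, 0.2315]
tool_rot: [0.249, 3.131, 0.0]
contact_force: [-0.3, -0.1, 0.6]
opening: -0.0
```

Emit:
carry_out(series=[[0.4,-1,0,0,0,0,0],[0.4,-1,0,0,0,0,0],[0.4,-1,0,0,0,0,0],[0.4,-1,0,0,0,0,0],[0.4,-1,0,0,0,0,0],[0.4,-1,0,0,0,0,0],[0.3,-1,-0.5,0,0,0,0],[0,-1,-1,0,0,0,0],[0,0,-1,0,0,0,0],[0,0,-0.5,0,0,0,0],[0,0,0,0,0,0,0]])

```text
t: 6.0
tool_pos: [0.5314, -0.2036, 0.1538]
tool_rot: [-0.249, -3.127, -0.003]
contact_force: [-0.4, 0.1, 0.2]
opening: 0.0001
```

```bash
python3 - <<'E'
from h import *
o=ctrl.get_obs();print(o['t'],o['tool_pos'],o['tool_rot'],o['contact_force'])
a=look('top','t2.png');b=look('side','s2.png')
print(proj(a,o['tool_pos']),proj(b,o['tool_pos']))
cv2.imwrite('pics/t2z.png',cv2.resize(a['frame'][60:220,220:350],None,fx=3,fy=3,interpolation=2))
cv2.imwrite('pics/s2z.png',cv2.resize(b['frame'][140:290,220:420],None,fx=4,fy=4,interpolation=2))
E
```

```text
6.0 [ 0.53138158 -0.20363764  0.15376055] [-0.2486748  -3.12733533 -0.00321509] [-0.44653472  0.13267694  0.17865218]
[330.26733969 197.43616315] [273.79175167 237.91544172]
```

View pics/s2z.png

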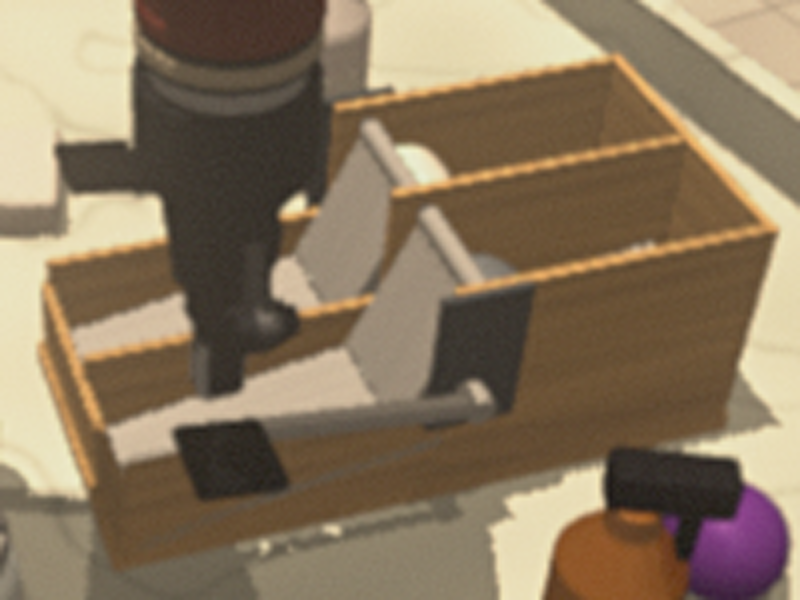

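View pics/t2z.png

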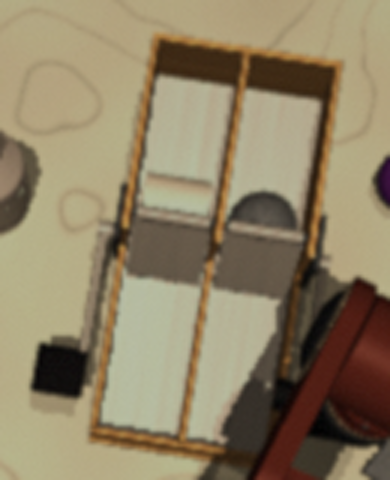

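Emit:
carry_out(series=[[0.25,-0.15,-0.4,0,0,0,0],[0,0,-0.4,0,0,0,0],[0,0,-0.4,0,0,0,0],[0,0,-0.4,0,0,0,0],[0,0,-0.4,0,0,0,0],[0,0,-0.4,0,0,0,0],[0,0,-0.4,0,0,0,0],[0,0,0,0,0,0,0]])

```text
t: 6.9
tool_pos: [0.5384, -0.208, 0.0847]
tool_rot: [-0.249, -3.13, -0.001]
contact_force: [0.2, 0.6, 0.2]
opening: 0.0001
```

```bash
python3 - <<'E'
from h import *
o=ctrl.get_obs();print(o['t'],o['tool_pos'],o['contact_force'],o['wrist_torque'])
b=look('side','s3.png');a=look('top','t3.png');w=look('wrist','w3.png')
cv2.imwrite('pics/s3z.png',cv2.resize(b['frame'][140:290,220:420],None,fx=4,fy=4,interpolation=2))
E
```

```text
6.9 [ 0.53838685 -0.20796304  0.08466951] [0.227968   0.60210511 0.24525438] [ 0.02593309 -0.01831562 -0.00096554]
```

View pics/s3z.png

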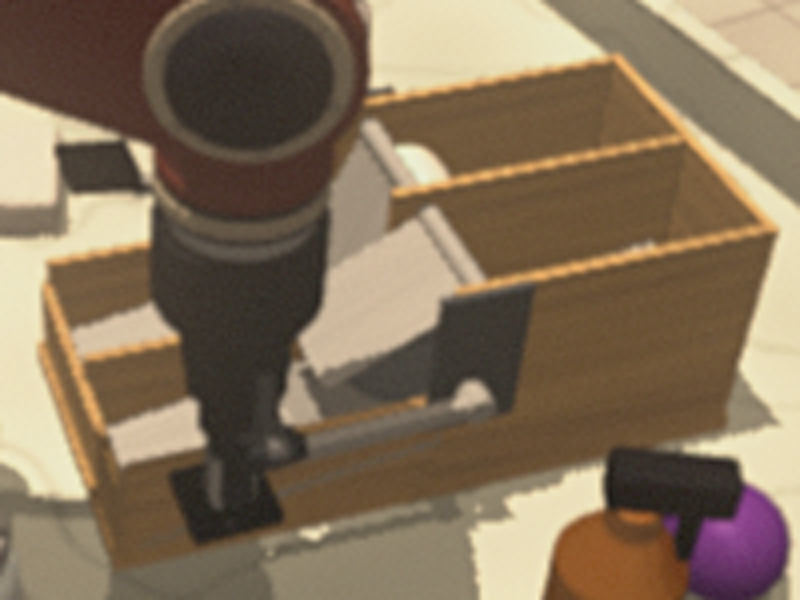

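View pics/w3.png

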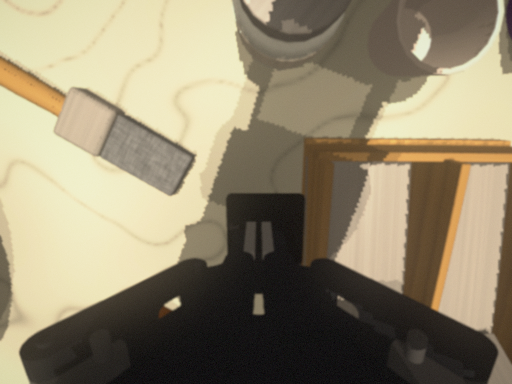

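Emit:
carry_out(series=[[0,0,-0.3,0,0,0,0],[0,0,-0.3,0,0,0,0],[0,0,-0.2,0,0,0,0],[0,0,0,0,0,0,0],[0,0,0,0,0,0,0]])

```text
t: 7.55
tool_pos: [0.5409, -0.209, 0.0681]
tool_rot: [0.249, 3.127, -0.002]
contact_force: [0.8, 1.2, 5.8]
opening: -0.0
```

Emit:
carry_out(series=[[0,0,-0.1,0,0,0,0],[0,0,-0.1,0,0,0,0],[0,0,0,0,0,0,0],[0,0,0,0,0,0,0]])

```text
t: 7.95
tool_pos: [0.5413, -0.2091, 0.0664]
tool_rot: [0.248, 3.128, -0.002]
contact_force: [-7.0, 4.0, 21.3]
opening: -0.0001
```

```bash
python3 - <<'E'
from h import *
b=look('side','s4.png');a=look('top','t4.png')
o=ctrl.get_obs();print(o['t'],o['tool_pos'],o['contact_force'],o['wrist_torque'])
cv2.imwrite('pics/s4z.png',cv2.resize(b['frame'][140:290,220:420],None,fx=4,fy=4,interpolation=2))
cv2.imwrite('pics/t4z.png',cv2.resize(a['frame'][60:220,220:350],None,fx=3,fy=3,interpolation=2))
E
```

```text
8.05 [ 0.54132563 -0.20910203  0.06634432] [-7.09557268  4.17042529 20.6686257 ] [0.7335186  1.05021106 0.08742202]
```

View pics/s4z.png

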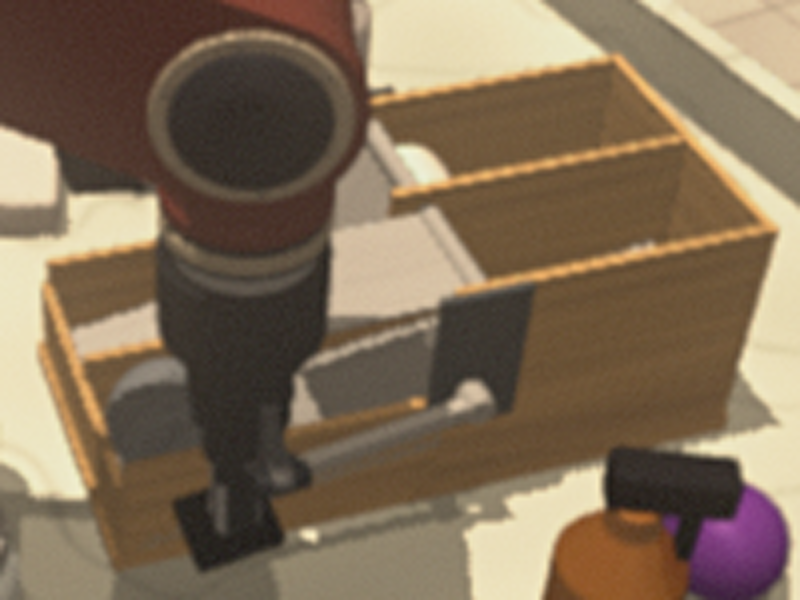

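View pics/t4z.png

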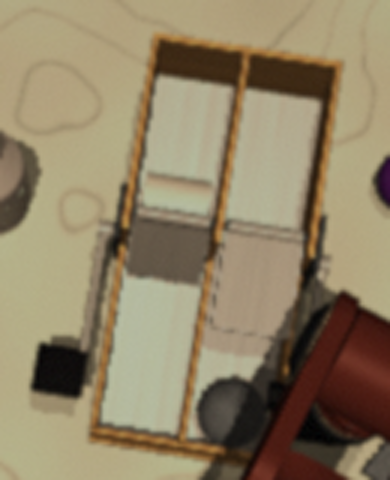

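Emit:
carry_out(series=[[0,0,0,0,0,0,0],[0,0,0,0,0,0,0],[0,0,0,0,0,0,0],[0,0,0,0,0,0,0],[0,0,0,0,0,0,0],[0,0,0,0,0,0,0],[0,0,0,0,0,0,0],[0,0,0,0,0,0,0],[0,0,0,0,0,0,0],[0,0,0,0,0,0,0],[0,0,0,0,0,0,0],[0,0,0,0,0,0,0]])

```text
t: 9.25
tool_pos: [0.5413, -0.2091, 0.0663]
tool_rot: [0.248, 3.128, -0.002]
contact_force: [-6.5, 4.8, 21.7]
opening: -0.0001
```

```bash
python3 - <<'E'
from h import *
a0=ctrl.get_image('top')
for _ in range(5): ctrl.get_image('top')
a=look('top','t5.png');b=look('side','s5.png')
old=cv2.imread('pics/t4.png')
roi=(slice(175,215),slice(270,315))
d=lambda x,y:np.abs(x[roi].astype(int)-y[roi]).mean()
print(d(old,a0['frame']),d(a0['frame'],a['frame']))
o=ctrl.get_obs();print(o['t'],o['tool_pos'],o['contact_force'])
cv2.imwrite('pics/t5z.png',cv2.resize(a['frame'][60:220,220:350],None,fx=3,fy=3,interpolation=2))
E
```

```text
0.9003703703703704 0.8775925925925926
9.65 [ 0.54131629 -0.20911616  0.06634348] [-6.46519469  3.64786059 20.26223528]
```

View pics/t5z.png

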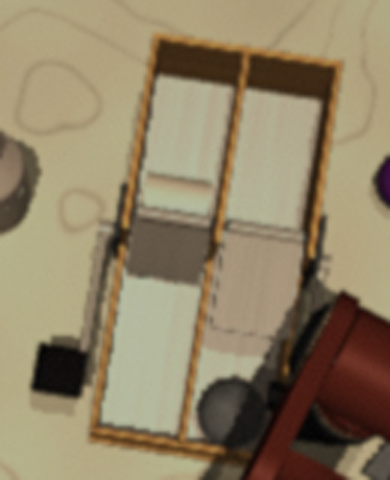

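Emit:
carry_out(series=[[0,0,0.05,0,0,0,0],[0,0,0.05,0,0,0,0],[0,0,0.05,0,0,0,0],[0,0,0.05,0,0,0,0],[0,0,0.05,0,0,0,0],[0,0,0.05,0,0,0,0],[0,0,0.05,0,0,0,0],[0,0,0.05,0,0,0,0],[0,0,0.05,0,0,0,0],[0,0,0.05,0,0,0,0],[0,0,0.05,0,0,0,0],[0,0,0.05,0,0,0,0]])

```text
t: 10.85
tool_pos: [0.54, -0.2087, 0.0772]
tool_rot: [0.249, 3.129, -0.001]
contact_force: [2.9, -0.0, 5.4]
opening: -0.0002
```

Emit:
carry_out(series=[[0,0,0.05,0,0,0,0],[0,0,0.05,0,0,0,0],[0,0,0.05,0,0,0,0],[0,0,0.05,0,0,0,0],[0,0,0.05,0,0,0,0],[0,0,0.05,0,0,0,0],[0,0,0.05,0,0,0,0],[0,0,0.05,0,0,0,0],[0,0,0.05,0,0,0,0],[0,0,0.05,0,0,0,0],[0,0,0.05,0,0,0,0],[0,0,0.05,0,0,0,0]])

```text
t: 12.05
tool_pos: [0.5389, -0.2082, 0.0912]
tool_rot: [-0.249, -3.131, -0.0]
contact_force: [1.3, -1.7, 3.8]
opening: 0.0002
```

Emit:
carry_out(series=[[0,0,0.05,0,0,0,0],[0,0,0.05,0,0,0,0],[0,0,0.05,0,0,0,0],[0,0,0.05,0,0,0,0],[0,0,0.05,0,0,0,0],[0,0,0.05,0,0,0,0],[0,0,0.05,0,0,0,0],[0,0,0.05,0,0,0,0],[0,0,0.05,0,0,0,0],[0,0,0.05,0,0,0,0],[0,0,0.05,0,0,0,0],[0,0,0.05,0,0,0,0]])

```text
t: 13.25
tool_pos: [0.5389, -0.2082, 0.1063]
tool_rot: [-0.249, -3.131, -0.0]
contact_force: [2.1, -0.3, 2.3]
opening: -0.0001
```

Emit:
carry_out(series=[[0,0,0.05,0,0,0,0],[0,0,0.05,0,0,0,0],[0,0,0.05,0,0,0,0],[0,0,0.05,0,0,0,0],[0,0,0.05,0,0,0,0],[0,0,0.05,0,0,0,0],[0,0,0.05,0,0,0,0],[0,0,0.05,0,0,0,0],[0,0,0.05,0,0,0,0],[0,0,0.05,0,0,0,0],[0,0,0.05,0,0,0,0],[0,0,0.05,0,0,0,0]])

```text
t: 14.45
tool_pos: [0.539, -0.2083, 0.1214]
tool_rot: [0.249, 3.132, -0.0]
contact_force: [-0.7, -0.5, 0.4]
opening: -0.0002
```

```bash
python3 - <<'E'
from h import *
b=look('side','s6.png')
o=ctrl.get_obs();print(o['t'],o['tool_pos'],o['contact_force'],o['wrist_torque'])
cv2.imwrite('pics/s6z.png',cv2.resize(b['frame'][140:290,220:420],None,fx=4,fy=4,interpolation=2))
E
```

```text
14.5 [ 0.53918813 -0.20836903  0.12167682] [0.19972104 0.20172923 0.29106167] [ 0.01204752 -0.00680793  0.05358994]
```

View pics/s6z.png

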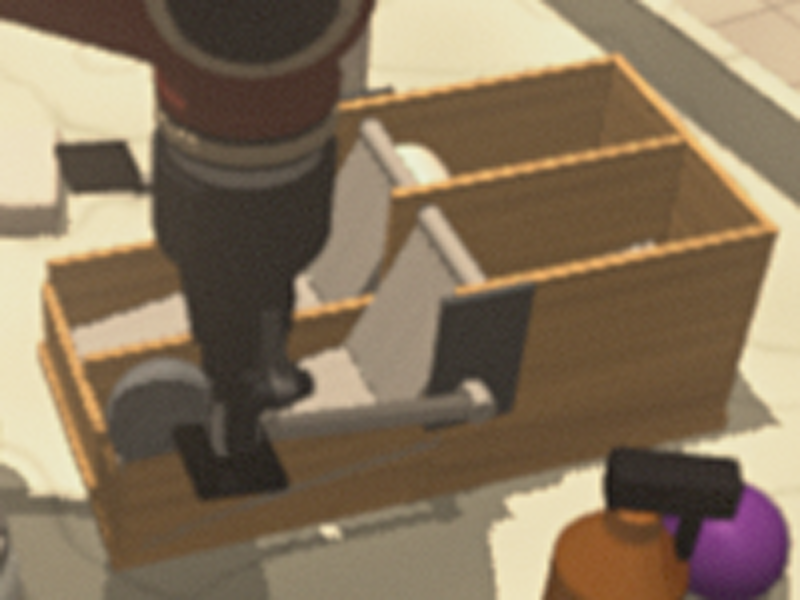

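Lid shut, force gone. Now rise clear.

Emit:
carry_out(series=[[0,0,0.3,0,0,0,0],[0,0,0.6,0,0,0,0],[0,0,0.9,0,0,0,0],[0,0,0.9,0,0,0,0],[0,0,0.9,0,0,0,0],[0,0,0.9,0,0,0,0],[0,0,0.5,0,0,0,0],[0,0,0,0,0,0,0],[0,0,0,0,0,0,0]])

```text
t: 15.4
tool_pos: [0.5389, -0.2082, 0.2461]
tool_rot: [-0.249, -3.132, -0.0]
contact_force: [-0.3, 0.0, -0.1]
opening: 0.0002
```

```bash
python3 - <<'E'
from h import *
b=look('side','s7.png');a=look('top','t7.png')
o=ctrl.get_obs();print(o['t'],o['tool_pos'],o['contact_force'],np.abs(o['dq']).max())
B=cv2.resize(b['frame'],None,fx=1.5,fy=1.5);cv2.imwrite('pics/s7z.png',B)
E
```

```text
15.5 [ 0.53835374 -0.20793774  0.24462123] [-0.76007862 -0.60867624 -0.15119557] 0.005610157401944218
```

View pics/s7z.png

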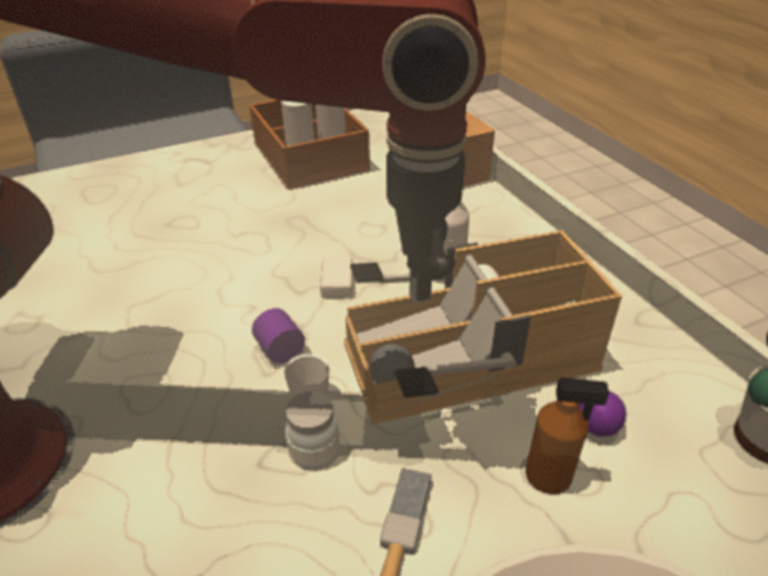

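View pics/t7.png

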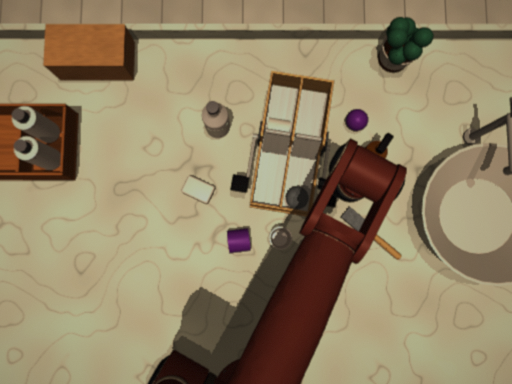

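Ball in the right tray at top-image (297,196), the lid is shut, the roll is still in the left hopper at (279,120), and the bystanders look unmoved.

```bash
python3 -c "
from station import ctrl
print(ctrl.finish_job())"
```

```text
the job is handed in; nothing more can be done
None
```

I released the ball from the right lane, eased that lane's lid shut again, and handed the job in at about 15.5 s of the 40 s allowed.

- **Press:** With the fingers shut, I pressed the right lever down to its stop, at about 21 N. I held it there for about 1.7 s after the ball was in the tray. Pictures from before and after the hold, and across the last 0.3 s of it, showed no movement of the ball beyond image noise.
- **Easing up:** I raised the fingers at 12.5 mm/s, so the lever took about 3.5 s to come up. The contact force fell steadily from 5.4 N to 3.8, 2.3 and then about 0, with the fingers on the pad until the lid shut. I then rose straight up, well clear of the pad.
- **Last checks:** In the final pictures the right lid is shut, the ball rests at the front lip of its tray, and the left lane is shut with the refill still in its hopper. The bystanders look unmoved, though the arm partly hid the spray bottle, jar and brush from the top camera. The side picture shows those three standing as before.
- **Odd reading:** Partway through the press the force read about 0 N while the lid was already lifting. It read normally from then on.

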